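# Seat the salt pot in the table caddy and hold the caddy out level with its loose lime

## Robot

A 6-joint arm with a two-finger parallel gripper is mounted at the origin on the work surface. World frame = base frame: x ahead of the robot, y to its left, z up, the work surface at z = 0. Lengths are in m, angles in degrees, forces in N, time in s.
With the tool pointing down it reaches from about 0.4 to 0.825 m from the base axis. Payload 7 kg.
Tool frame: the origin (TCP) lies on the mounting face of the last link; the fingertips stand 178 mm ahead of it and the grasp point (between the pads) lies 159 mm ahead of it; z points along the fingers, y is the direction in which the jaws open and shut (so a half turn about z gives the same grasp; the last joint's range is limited). The gripper opens to 88 mm and grips with 3 to 60 N. Pads are 19 mm wide; open, the fingers measure 130 mm over their backs; the gripper's body (78 mm by 193 mm) begins 47 mm behind the grasp point.
Start: joints at [-58.837, 20.546, 0.682, 0, -70.136, -16.507], TCP at [0.171, -0.653, 0.405] pointing down, gripper open.
Joint ranges: [-176.03, 176.03], [-82.01, 121.73], [-58.28, 71.71], [-173.87, 95.51], [-174.79, -0.11], [-173.66, 173.66]. Speed limits (degrees/s): [136.94, 136.94, 172.46, 180, 180, 180].

## Interface

Orientations are given as [roll, pitch, yaw] about the fixed x, y, z axes, in that order (R = Rz(yaw) Ry(pitch) Rx(roll)).
In Python, from plant import r gives the robot as it stands. The module is installed in compiled form; this text tells all that it offers.
- The arm moves only by the tool carry_out, never from a script. Its argument "plan" is a list of rows, each a list of 3 entries, a list of its own where there are three numbers: the shift along the tool's x, y, z in m, then the turn, a rotation vector about the tool's x, y, z in degrees, then the closure in counts, from 0 (fully open) to 255 (shut). In form: [[[x, y, z], [ax, ay, az], hand], ...]. A call has 1 to 12 rows; each row shifts and turns the commanded pose from where the row before left it, along the tool's axes as they then stand; what a row does not reach is not made up. A row lasts 1/12 s, in which the tool goes at most 41.7 mm and 7.16 degrees, less where a joint would pass 70% of its speed; a pose out of reach is approached as far as the arm can. A call is refused whole if a number of a shift passes 0.0417 or a number of a turn 7.16, either way. A call with a gripper value outside its range is refused whole. The fingers move at their own pace and stop on an object; "grip_force" is the grip in N (left out, the last holds). Time passes only in rows, so rows that do not move let the fingers close. It gives the time, the measured TCP pose, the force and the opening at its end, in the units of the state.
- r.get_state(): the state, without advancing time (a new reading comes with each control period).
- r.capture(name): name is "scene" or "top" or "wrist"; returns the picture (480x640x3 uint8, red, green, blue); there is no depth.
- r.get_calibration(name): a dict with "K" (3x3 intrinsics, pixels), "D" ([k1, k2, p1, p2, k3] as OpenCV has them; the pictures are not rectified), "rvec" (rotation vector, rad) and "tvec" (3), from world to camera coordinates, as OpenCV has them. Camera axes: x right, y down, z forward; pixel columns grow to the right and rows downward; lengths in m; the calibration is good to about 2 mm. A picture is of the moment at which its call begins: read the wrist's pose just before it. get_calibration takes no time and is no camera call; for the wrist camera it gives the pose at the moment of the call.
- r.close_job(): hands the job in, once; it reports no verdict.
The state is a dict: "time_s": time; "joints": joint angles; "qd": joint speeds; "joint_torque": joint torques, N m; "tcp_pos": TCP position; "eef_rot": TCP orientation; "contact_force": force on the tool from outside, world axes, zero at the start; "moment": the same for the moment, N m; "gripper_width": finger opening in m.
Only numpy, scipy, OpenCV 4.12 (cv2) and the standard library are available. Lean on these libraries where they do the work, as an engineer would, in place of code of your own. Each camera call takes 0.05 s, during which the arm holds its last target. There are 200 camera calls.

## Task

Put the square salt pot into the square recess of the wooden table caddy, press it down until its collar lies flush on the caddy, and let go of it. Then lift the caddy by its rail and carry it level, without touching the lime that lies loose in its shallow pocket or letting it roll out, and finish while holding the caddy still and level in the air over the middle of the round cork mat, its underside about 10 cm above the slab, for me to take from you. Leave the cooker lid, colander and tumbler where they are.

Things in the scene. Friction and masses are not known exactly. Their poses are not given: they have to be found in the camera images.
- saltpot_center (a point): Centre of the loose square salt pot of plain fired clay (0.12 kg), 31 mm above its underside. From below: foot 44 x 44 mm, 12 mm high (lowest 3 mm stepped in to 40 x 40); collar 58 x 58 mm, 4 mm thick; plain body 40 x 40 mm, 46 mm high, to the flat top 31 mm above this point. z up, x and y square to the faces. It fits the recess any of four ways round.
- recess (a point): Centre of the mouth of the caddy's square recess, level with the deck (30 mm above the caddy's underside). The recess is 48 x 48 mm, sides along this point's x and y (the caddy's axes; z up). In it sits a stiffly sliding cork bed, see joint bed. With the pot's collar flush on the deck, the pot's centre is 19 mm above this point.
- bed (a joint): How far the cork bed in the recess is pushed down, in m: at 0 its top is 6 mm below the deck; it moves down to 0.008 and stays where left. It needs about 4 N to move, more than the pot's weight: a pot merely set on it stands 3 to 6 mm proud. With the collar flush it reads about 0.006.
- rail (a point): Centre of the caddy's carrying rail: a flat bar 100 mm long along x, 16 mm thick along y, 30 mm high, 115 mm above the caddy's underside (z up). It stands on two posts 12 mm wide at x = -44 and +44 mm, open between them down to the deck.
- underside (a point): Centre of the caddy's underside, straight below the rail; axes as the rail's. It is 0 mm above the slab while the caddy stands.
- caddy: The loose caddy of pale wood, 0.36 kg empty; origin at the centre of its underside, axes as the rail's. Base 100 mm (x) by 230 mm (y), 30 mm high; rail over its middle, recess 75 mm to -y, lime pocket 75 mm to +y.
- pocket (a point): Middle of the lime pocket, taken 24 mm above its floor, where the lime's centre is when the lime lies in the middle. The pocket is a flat-floored round hollow, 56 mm across and 5 mm deep, in the deck. The lime leaves it at a tilt of about 37 degrees.
- lime_center (a point): Centre of the lime, a loose round ball of 48 mm diameter, 65 g, that rolls about freely up to 13 mm off the middle of its pocket.
- lime: The lime as a solid; its frame turns as it rolls.
- saltpot: The salt pot as a solid; origin at the centre of its underside.
- mat: Round cork mat, 160 mm across, 6 mm thick, fixed flat on the slab; origin at the centre of its underside. It lies to one side of the caddy, the salt pot stands on the other side; either may be left or right.
- cooker_lid: Bystander: aluminium pressure cooker lid, 216 mm across, 64 mm high to its handle; origin at the centre of its underside.
- colander: Bystander: red plastic colander, 180 mm across, 85 mm high, two loop handles; origin at the centre of its underside.
- tumbler: Bystander: glass tumbler, 70 mm across, 110 mm high; origin at the centre of its underside.
Not all that is in view belongs to the job. Of the things that look like the caddy, take the one that is farthest from the robot's base at the start. There is more than one size of the saltpot; the job needs the smaller.

How it is judged (in metres and radians):
On the way:
1. with the caddy standing on the slab, the salt pot is pressed home in the recess, its collar flush on the deck, and let go (z of saltpot_center in the frame of recess between 0.016 and 0.0212 m and distance between saltpot_center and recess below 0.022 m and angle between the z axis of saltpot_center and the z axis of recess, either way round below 0.06 rad and height (world z) of underside below 0.01 m and contact force between the fingers and saltpot below 0.1 N), for 0.2 s.
At the end, for the whole second after the job is handed in: Caddy held still in the gripper, level within 0.12 rad, underside 60 to 150 mm above the slab, centre within 40 mm of the mat's; lime within 22 mm of its pocket's middle; salt pot home in the recess (collar within 2 mm of the deck, tilt under 0.06 rad), not touched by the fingers (z of saltpot_center in the frame of recess between 0.016 and 0.0212 m and distance between saltpot_center and recess below 0.022 m and angle between the z axis of saltpot_center and the z axis of recess, either way round below 0.06 rad and height (world z) of underside between 0.06 and 0.15 m and horizontal distance between underside and mat below 0.04 m and angle between caddy's own z axis and vertical below 0.12 rad and linear speed of caddy below 0.03 m/s and angular speed of caddy below 0.15 rad/s and contact force between the fingers and caddy above 1 N and distance between lime_center and pocket below 0.022 m and contact force between the fingers and saltpot below 0.1 N); the arm keeps its last pose, push and grip.
It fails at once if the lime rolls out of its pocket (distance between lime_center and pocket above 0.03 m).
It fails at once if the caddy is tipped more than 0.35 rad (20 degrees) (angle between caddy's own z axis and vertical above 0.35 rad).
It fails at once if the robot touches the lime (contact force between any of the fingers, the arm and lime above 1 N).
It fails at once if a bystander is moved more than 30 mm (distance of any of cooker_lid, colander, tumbler from where it was at the start of the episode above 0.03 m).
It also fails if it takes over 72 s, if anything falls off the work surface, if the arm or the gripper's body presses on something with over 40 N, if the wrist force passes 120 N, or if a joint passes its speed limit or range.

## Working session

There is one attempt and no reset: what is moved stays moved. The work goes in short steps, Python scripts to look and compute and a tool call to move; the robot and the scene stay as the last step left them, time stands still between calls to the robot, and variables do not carry over. Pictures are saved under pics/ and viewed, about 8 in all and at most 12, crops included, and the job is handed in when it is done.

Besides the shell and the picture viewer there is one more tool, called after "Call:" in YAML: its name, and indented under it one key for each argument. carry_out: Moves the arm, as the interface text tells. Its arguments: {"type":"object","properties":{"plan":{"type":"array","items":{"type":"array"}},"grip_force":{"type":"number"}},"required":["plan"]}

```bash
mkdir -p pics; python3 - <<'E'
from plant import r
import cv2
s=r.get_state(); print(s)
for n in("scene","top"):
    cv2.imwrite(f"pics/{n}0.png",r.capture(n)[:,:,::-1]); c=r.get_calibration(n); print(n,c)
E
```

```text
{'time_s': 0.0, 'joints': array([-5.88379842e+01,  2.05917793e+01,  6.30659179e-01, -2.21522240e-02,
       -7.01351887e+01, -1.65070750e+01]), 'qd': array([ 0.04707619, -0.00221631, -0.00807217,  0.03897615, -0.01352444,
        0.03865168]), 'joint_torque': array([ 2.91819691e-03, -5.82720423e+01,  2.93063146e+01,  6.99763834e+00,
        6.72334674e-03, -1.74332413e-04]), 'tcp_pos': array([ 0.17072097, -0.6528323 ,  0.40368849]), 'eef_rot': array([ 1.79901743e+02, -7.40169829e-03, -1.65352598e+02]), 'contact_force': array([0.42543831, 0.27644977, 0.07391999]), 'moment': array([ 0.00796064, -0.03345107, -0.026962  ]), 'gripper_width': 0.0872760261424251}
scene {'K': array([[556.66963639,   0.        , 323.76539126],
       [  0.        , 556.66963639, 240.34502161],
       [  0.        ,   0.        ,   1.        ]]), 'D': array([-0.10605899,  0.        ,  0.        ,  0.        ,  0.        ]), 'rvec': array([ 1.31418767,  1.95991873, -1.06118908]), 'tvec': array([ 0.19683534, -0.13848998,  1.64122293])}
top {'K': array([[545.80653142,   0.        , 320.05655245],
       [  0.        , 545.80653142, 239.97986546],
       [  0.        ,   0.        ,   1.        ]]), 'D': array([-0.17247607,  0.        ,  0.        ,  0.        ,  0.        ]), 'rvec': array([ 2.16678132, -2.1004937 ,  0.22524516]), 'tvec': array([-0.04199394,  0.46504155,  1.4987881 ])}
```

View pics/top0.png

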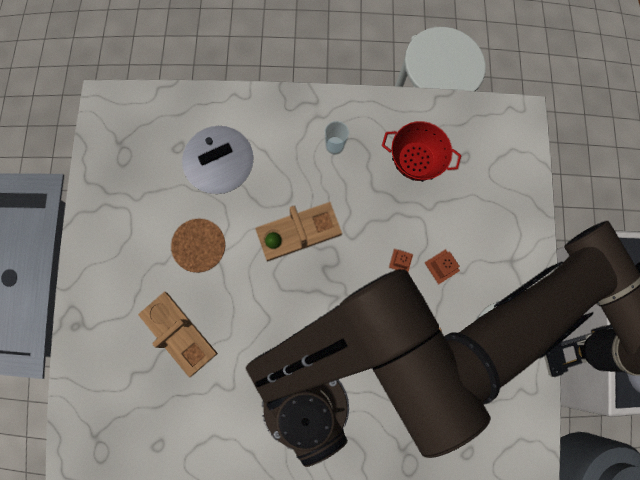

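View pics/scene0.png

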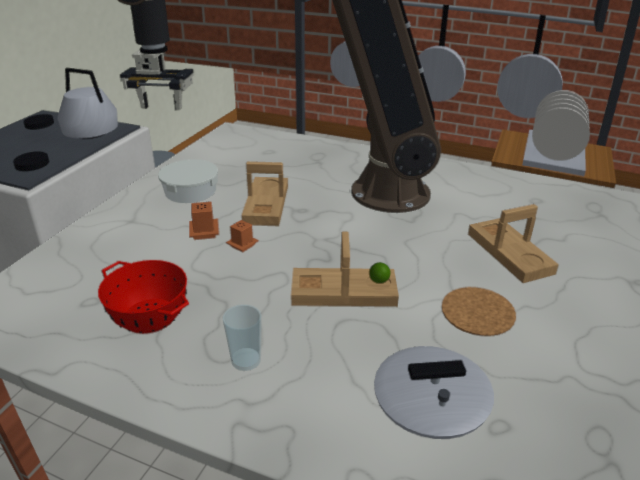

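The lime caddy (top, ~(298,232)) is the farthest of the three. The small pot is at ~(401,260) and the mat at ~(198,245). I'll zoom the crops for exact corners.

```bash
cat > h.py <<'E'
import numpy as np, cv2
from plant import r
from scipy.spatial.transform import Rotation as Rn
def ray(c,px):
    u=cv2.undistortPoints(np.array(px,float).reshape(-1,1,2),c["K"],c["D"]).reshape(-1,2)
    R=cv2.Rodrigues(c["rvec"])[0]; o=-R.T@np.ravel(c["tvec"])
    return o,np.c_[u,np.ones(len(u))]@R
def plane(c,px,z):
    o,d=ray(c,px); return o+d*((z-o[2])/d[:,2])[:,None]
def proj(c,P): return cv2.projectPoints(np.array(P,float).reshape(-1,3),c["rvec"],c["tvec"],c["K"],c["D"])[0].reshape(-1,2)
E
python3 - <<'E'
from h import *
t=cv2.imread("pics/top0.png"); s=cv2.imread("pics/scene0.png")
a=cv2.resize(t[195:285,245:465],None,fx=3.6,fy=3.6,interpolation=cv2.INTER_CUBIC)
b=cv2.resize(s[190:320,180:410],None,fx=2.1,fy=2.1,interpolation=cv2.INTER_CUBIC)
b=np.pad(b,((0,0),(0,a.shape[1]-b.shape[1]),(0,0)))
cv2.imwrite("pics/crop.png",np.vstack([a,b]))
c=r.get_calibration("top")
hsv=cv2.cvtColor(t[200:290,150:240],cv2.COLOR_BGR2HSV)
m=((hsv[...,1]>90)).astype(np.uint8); n,l,st,ce=cv2.connectedComponentsWithStats(m); i=1+st[1:,4].argmax()
print(st[i],ce[i]+[150,200],"mat",plane(c,[ce[i]+[150,200]],.006))
E
```

```text
[  21   19   54   53 2248] [197.71174377 245.10231317] mat [[0.44630361 0.32606844 0.006     ]]
```

View pics/crop.png

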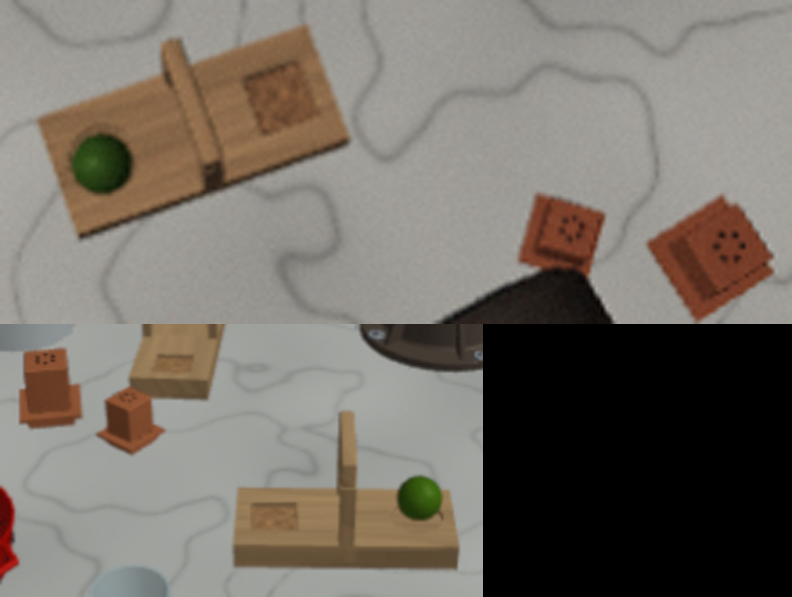

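```bash
python3 - <<'E'
from h import *
c=r.get_calibration("top")
f=lambda q:(np.array(q,float)+.5)/3.6-.5+[245,195]
D=plane(c,f([(38,120),(305,27),(349,139),(82,236)]),.03); print(D, D.mean(0))
print([np.linalg.norm(D[i]-D[i-1]) for i in range(4)])
y=(D[0]-D[1])+(D[3]-D[2]); print("yaw of caddy x",np.degrees(np.arctan2(y[1],y[0]))-90)
P=plane(c,f([(537,193),(605,213),(588,275),(519,262)]),.014); print(P,P.mean(0),[np.linalg.norm(P[i]-P[i-1]) for i in range(4)])
e=P[1]-P[0]; print(np.degrees(np.arctan2(e[1],e[0])))
print("recess",plane(c,f([(282,97)]),.024),"top holes",plane(c,f([(571,229)]),.062),"lime",plane(c,f([(102,163)]),.049))
w=r.get_calibration("wrist");print(w); R=cv2.Rodrigues(w["rvec"])[0]; print(-R.T@np.ravel(w["tvec"]),R)
E
```

```text
[[ 0.49752209  0.1588387   0.03      ]
 [ 0.58111864 -0.0515635   0.03      ]
 [ 0.4904592  -0.08889135  0.03      ]
 [ 0.40556653  0.1195085   0.03      ]] [0.49366662 0.03447308 0.03      ]
[np.float64(0.10001345054387065), np.float64(0.2264011250316362), np.float64(0.09804337103665296), np.float64(0.2250272474374407)]
yaw of caddy x 21.915530161499092
[[ 0.45463633 -0.24226068  0.014     ]
 [ 0.44008566 -0.29763819  0.014     ]
 [ 0.38938998 -0.28381099  0.014     ]
 [ 0.39822914 -0.22802406  0.014     ]] [ 0.42058528 -0.26293348  0.014     ] [np.float64(0.0581760490728565), np.float64(0.057257238659203596), np.float64(0.05254754170149164), np.float64(0.05648284637998723)]
-104.72192543110779
recess [[ 0.52416676 -0.03481019  0.024     ]] top holes [[ 0.41852193 -0.26144216  0.062     ]] lime [[0.46091673 0.10508024 0.049     ]]
{'K': array([[362.09764342,   0.        , 319.04250841],
       [  0.        , 362.09764342, 238.80209544],
       [  0.        ,   0.        ,   1.        ]]), 'D': array([0.02221821, 0.        , 0.        , 0.        , 0.        ]), 'rvec': array([-1.79610902, -2.32500458, -0.35278533]), 'tvec': array([ 0.6739435 , -0.03745615,  0.39137166])}
[ 0.09290362 -0.67264527  0.38430695] [[-2.52650737e-01  9.67557114e-01  9.14333430e-04]
 [ 9.24277720e-01  2.41069837e-01  2.95966265e-01]
 [ 2.86143847e-01  7.56211929e-02 -9.55197956e-01]]
```

Call:
carry_out:
  plan:
    - [[-0.0282, 0.0263, 0.0037], [0, 0, 0], 0]
    - [[-0.0282, 0.0263, 0.0037], [0, 0, 0], 0]
    - [[-0.0282, 0.0263, 0.0037], [0, 0, 0], 0]
    - [[-0.0282, 0.0263, 0.0037], [0, 0, 0], 0]
    - [[-0.0282, 0.0263, 0.0037], [0, 0, 0], 0]
    - [[-0.0282, 0.0263, 0.0037], [0, 0, 0], 0]
    - [[-0.0282, 0.0263, 0.0037], [0, 0, 0], 0]
    - [[-0.0282, 0.0263, 0.0037], [0, 0, 0], 0]
    - [[-0.0282, 0.0263, 0.0037], [0, 0, 0], 0]
    - [[-0.0282, 0.0263, 0.0037], [0, 0, 0], 0]
    - [[-0.0282, 0.0263, 0.0037], [0, 0, 0], 0]
    - [[-0.0282, 0.0263, 0.0037], [0, 0, 0], 0]

```text
time_s: 1.1
tcp_pos: [0.4187, -0.2602, 0.3601]
eef_rot: [180.0, 0.0, -165.3]
contact_force: [0.3, 0.0, -0.2]
gripper_width: 0.0876
```

Call:
carry_out:
  plan:
    - [[0, 0, 0], [0, 0, -6.06], 0]
    - [[0, 0, 0], [0, 0, -6.06], 0]
    - [[0, 0, 0], [0, 0, -6.06], 0]
    - [[0, 0, 0], [0, 0, -6.06], 0]
    - [[0, 0, 0], [0, 0, -6.06], 0]
    - [[0, 0, 0], [0, 0, -6.06], 0]
    - [[0, 0, 0], [0, 0, -6.06], 0]
    - [[0, 0, 0], [0, 0, -6.06], 0]
    - [[0, 0, 0], [0, 0, -6.06], 0]
    - [[0, 0, 0], [0, 0, -6.06], 0]
    - [[0, 0, 0], [0, 0, 0], 0]
    - [[0, 0, 0], [0, 0, 0], 0]

```text
time_s: 2.1
tcp_pos: [0.4182, -0.262, 0.3601]
eef_rot: [180.0, 0.0, -104.9]
contact_force: [0.5, 0.4, 0.0]
gripper_width: 0.0876
```

```bash
cat >> h.py <<'E'
def go(p,yaw):
    s=r.get_state(); R=Rn.from_euler("xyz",s["eef_rot"],degrees=True); T=Rn.from_euler("xyz",[180,0,yaw],degrees=True)
    print("tcp",s["tcp_pos"].round(4),s["eef_rot"].round(2),"F",s["contact_force"].round(2),"w",round(s["gripper_width"],4),"t",s["time_s"])
    print("shift(tool)",R.inv().apply(np.array(p)-s["tcp_pos"]).round(4),"turn",np.degrees((R.inv()*T).as_rotvec()).round(2))
E
python3 - <<'E'
from h import *
go([.419,-.2615,.204],-104.7)
c=r.get_calibration("wrist"); im=r.capture("wrist")[:,:,::-1].copy()
np.save("cw1.npy",c,allow_pickle=True)
cv2.imwrite("pics/w1.png",im)
E
```

```text
tcp [ 0.4182 -0.262   0.3601] [ 179.98    0.   -104.93] F [0.5  0.43 0.01] w 0.0876 t 2.1
shift(tool) [-0.0007 -0.0007  0.1561] turn [ 0.02  0.   -0.23]
```

View pics/w1.png

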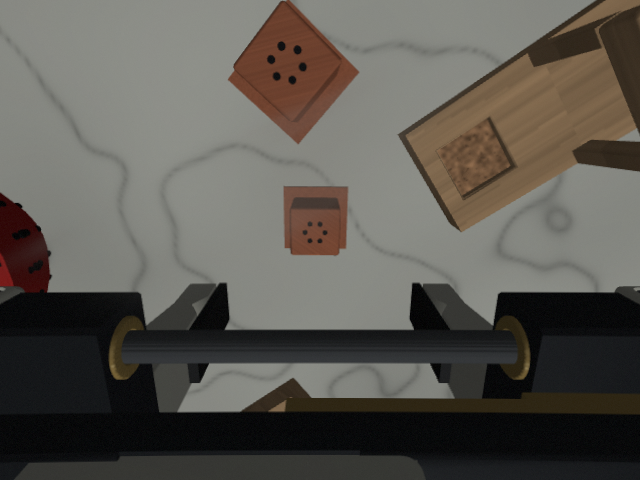

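The small pot is centred and square to the jaws: top-face holes around (316,232), collar corners (284,187), (348,187), (347,248), (285,248).

```bash
python3 - <<'E'
from h import *
c=np.load("cw1.npy",allow_pickle=True).item()
P=plane(c,[(284,187),(348,187),(347,248),(285,248)],.015); e=P[1]-P[0]
print(P.mean(0),np.linalg.norm(e),np.degrees(np.arctan2(e[1],e[0])),"top",plane(c,[(316,232)],.062))
go([.419,-.2615,.204],-104.7)
E
```

```text
[ 0.42097315 -0.26174932  0.015     ] 0.057638939539956656 165.05841107675474 top [[ 0.42048194 -0.26200305  0.062     ]]
tcp [ 0.4182 -0.262   0.3601] [ 179.98    0.   -104.96] F [-0.78 -0.1  -0.35] w 0.0876 t 2.15
shift(tool) [-0.0007 -0.0007  0.1561] turn [ 0.02  0.   -0.26]
```

Call:
carry_out:
  plan:
    - [[-0.0006, -0.0022, 0.02], [0, 0, 0], 0]
    - [[0, 0, 0.02], [0, 0, 0], 0]
    - [[0, 0, 0.02], [0, 0, 0], 0]
    - [[0, 0, 0.02], [0, 0, 0], 0]
    - [[0, 0, 0.02], [0, 0, 0], 0]
    - [[0, 0, 0.02], [0, 0, 0], 0]
    - [[0, 0, 0.02], [0, 0, 0], 0]
    - [[0, 0, 0.016], [0, 0, 0], 0]
    - [[0, 0, 0], [0, 0, 0], 255]
    - [[0, 0, 0], [0, 0, 0], 255]
    - [[0, 0, 0], [0, 0, 0], 255]
    - [[0, 0, 0], [0, 0, 0], 255]
  grip_force: 25

```text
time_s: 3.15
tcp_pos: [0.4211, -0.2622, 0.2054]
eef_rot: [-179.9, 0.0, -104.8]
contact_force: [-0.8, -0.2, -0.3]
gripper_width: 0.0663
```

Call:
carry_out:
  plan:
    - [[0, 0, 0], [0, 0, 0], 255]
    - [[0, 0, 0], [0, 0, 0], 255]
    - [[0, 0, 0], [0, 0, 0], 255]
    - [[0, 0, -0.02], [0, 0, 0], 255]
    - [[0, 0, -0.02], [0, 0, 0], 255]
    - [[0, 0, -0.02], [0, 0, 0], 255]
    - [[0, 0, -0.02], [0, 0, 0], 255]
    - [[0, 0, -0.02], [0, 0, 0], 255]
    - [[0, 0, -0.02], [0, 0, 0], 255]
    - [[0, 0, 0], [0, 0, 0], 255]

```text
time_s: 3.98
tcp_pos: [0.4215, -0.2624, 0.3283]
eef_rot: [-179.6, -0.0, -104.7]
contact_force: [0.5, -0.4, -0.3]
gripper_width: 0.0396
```

```bash
python3 - <<'E'
from h import *
go([.5217,-.035,.32],-68.1)
E
```

```text
tcp [ 0.4215 -0.2624  0.3283] [-1.7963e+02 -2.0000e-02 -1.0471e+02] F [ 0.49 -0.4  -0.33] w 0.0396 t 3.9833
shift(tool) [-0.2454 -0.0391  0.0085] turn [ -0.35  -0.14 -36.61]
```

Call:
carry_out:
  plan:
    - [[0, 0, -0.03], [0, 0, 0], 255]
    - [[0, 0, -0.03], [0, 0, 0], 255]
    - [[-0.0245, -0.0039, -0.001], [0, 0, 0], 255]
    - [[-0.0245, -0.0039, -0.001], [0, 0, 0], 255]
    - [[-0.0245, -0.0039, -0.001], [0, 0, 0], 255]
    - [[-0.0245, -0.0039, -0.001], [0, 0, 0], 255]
    - [[-0.0245, -0.0039, -0.001], [0, 0, 0], 255]
    - [[-0.0245, -0.0039, -0.001], [0, 0, 0], 255]
    - [[-0.0245, -0.0039, -0.001], [0, 0, 0], 255]
    - [[-0.0245, -0.0039, -0.001], [0, 0, 0], 255]
    - [[-0.0245, -0.0039, -0.001], [0, 0, 0], 255]
    - [[-0.0245, -0.0039, -0.001], [0, 0, 0], 255]

```text
time_s: 4.98
tcp_pos: [0.5206, -0.0339, 0.3939]
eef_rot: [180.0, 0.0, -104.8]
contact_force: [-0.3, 0.1, -1.3]
gripper_width: 0.0402
```

Call:
carry_out:
  plan:
    - [[0, 0, 0], [0, 0, -6.1], 255]
    - [[0, 0, 0], [0, 0, -6.1], 255]
    - [[0, 0, 0], [0, 0, -6.1], 255]
    - [[0, 0, 0], [0, 0, -6.1], 255]
    - [[0, 0, 0], [0, 0, -6.1], 255]
    - [[0, 0, 0], [0, 0, -6.1], 255]
    - [[0, 0, 0], [0, 0, 0], 255]
    - [[0, 0, 0], [0, 0, 0], 255]
    - [[0, 0, 0], [0, 0, 0], 255]
    - [[0, 0, 0], [0, 0, 0], 255]

```text
time_s: 5.82
tcp_pos: [0.5206, -0.0351, 0.3941]
eef_rot: [180.0, 0.0, -68.3]
contact_force: [-0.3, -0.3, -1.0]
gripper_width: 0.0396
```

```bash
python3 - <<'E'
from h import *
go([.5217,-.035,.32],-68.1)
c=r.get_calibration("wrist"); im=r.capture("wrist")[:,:,::-1].copy()
np.save("cw2.npy",c,allow_pickle=True)
cv2.imwrite("pics/w2.png",cv2.resize(im[60:380,130:510],None,fx=1.8,fy=1.8,interpolation=cv2.INTER_CUBIC))
E
```

```text
tcp [ 0.5206 -0.0351  0.3941] [ 1.7999e+02  1.0000e-02 -6.8290e+01] F [-0.33 -0.34 -0.96] w 0.0396 t 5.8167
shift(tool) [ 0.0004 -0.0011  0.0741] turn [ 0.01  0.01 -0.19]
```

View pics/w2.png

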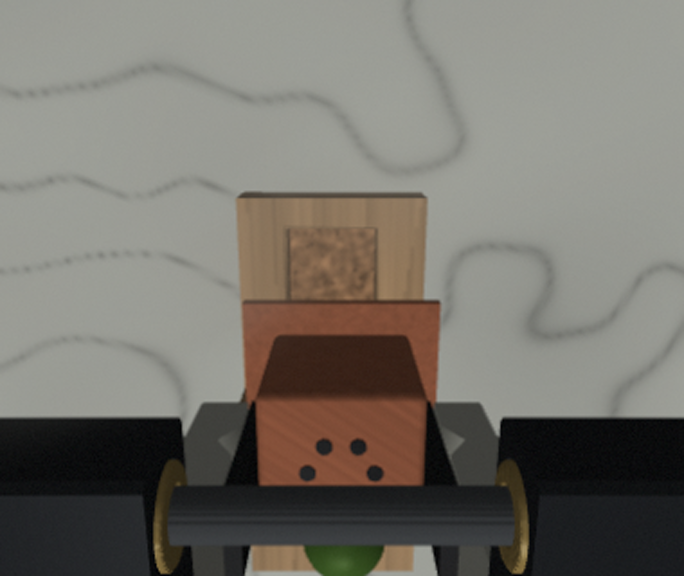

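```bash
python3 - <<'E'
from h import *
c=np.load("cw2.npy",allow_pickle=True).item()
f=lambda q:(np.array(q,float)+.5)/1.8-.5+[130,60]
s=r.get_state(); t=s["tcp_pos"]; T=Rn.from_euler("xyz",s["eef_rot"],degrees=True).inv()
def S(n,px,z):
    P=plane(c,f(px),z); L=T.apply(P-t); print(n,P.round(4).tolist(),"\n  tool",L.round(4).tolist(), np.degrees(np.arctan2(*(L[1]-L[0])[:2])).round(2), np.linalg.norm(P[1]-P[0]).round(4))
S("deck end",[(238,197),(426,197)],.03)
S("recess far",[(288,228),(377,228)],.03)
S("recess near vis",[(288,299),(377,299)],.03)
S("collar far",[(244,301),(439,301)],t[2]-.204+.016)
S("collar near",[(247,402),(438,402)],t[2]-.204+.014)
S("pot top",[(257,399),(426,399)],t[2]-.204+.062)
E
```

```text
deck end [[0.5859, -0.054, 0.03], [0.4948, -0.0902, 0.03]] 
  tool [[0.0417, -0.0537, 0.3642], [0.0417, 0.0444, 0.3642]] -0.04 0.0981
recess far [[0.556, -0.0484, 0.03], [0.5123, -0.0659, 0.03]] 
  tool [[0.0255, -0.028, 0.3642], [0.0255, 0.0191, 0.3642]] -0.04 0.0471
recess near vis [[0.5425, -0.0119, 0.03], [0.4973, -0.03, 0.03]] 
  tool [[-0.0134, -0.029, 0.3642], [-0.0134, 0.0197, 0.3642]] -0.04 0.0487
collar far [[0.557, -0.0567, 0.2062], [0.5086, -0.076, 0.2062]] 
  tool [[0.0336, -0.0259, 0.188], [0.0336, 0.0263, 0.188]] -0.04 0.0522
collar near [[0.5465, -0.0283, 0.2042], [0.4961, -0.0484, 0.2042]] 
  tool [[0.0033, -0.0266, 0.19], [0.0033, 0.0276, 0.19]] -0.03 0.0543
pot top [[0.5458, -0.0524, 0.2522], [0.5138, -0.0652, 0.2522]] 
  tool [[0.0255, -0.017, 0.142], [0.0254, 0.0174, 0.142]] -0.03 0.0344
```

```bash
python3 - <<'E'
from h import *
c=np.load("cw2.npy",allow_pickle=True).item()
f=lambda q:(np.array(q,float)+.5)/1.8-.5+[130,60]
s=r.get_state(); t=s["tcp_pos"]; T=Rn.from_euler("xyz",s["eef_rot"],degrees=True).inv()
for d in (.014,.017,.02,.023):
  for n,px,z in(("collar far",[(244,301),(439,301)],.016),("top",[(257,399),(426,399)],.062)):
    L=T.apply(plane(c,f(px),t[2]-.204+z-d)-t); print(d,n,L.round(4).tolist(),(L[1]-L[0])[1])
E
```

```text
0.014 collar far [[0.0298, -0.028, 0.202], [0.0297, 0.0285, 0.202]] 0.05651228731444441
0.014 top [[0.0193, -0.019, 0.156], [0.0192, 0.0194, 0.156]] 0.03838102456631885
0.017 collar far [[0.029, -0.0285, 0.205], [0.0289, 0.029, 0.205]] 0.05744170502123872
0.017 top [[0.0179, -0.0194, 0.159], [0.0179, 0.0198, 0.159]] 0.03922510827647528
0.02 collar far [[0.0281, -0.0289, 0.208], [0.0281, 0.0294, 0.208]] 0.05837112272803305
0.02 top [[0.0166, -0.0198, 0.162], [0.0166, 0.0203, 0.162]] 0.0400691919866316
0.023 collar far [[0.0273, -0.0294, 0.211], [0.0273, 0.0299, 0.211]] 0.05930054043482737
0.023 top [[0.0153, -0.0202, 0.165], [0.0153, 0.0207, 0.165]] 0.04091327569678782
```

The pot hangs about 18 mm lower in the jaws than planned because the fingers were still closing at the start of the lift. It is square and centred, though. The recess centre is at tool (+1.6, −4.7) mm.

Call:
carry_out:
  plan:
    - [[0.0008, -0.0024, 0.016], [0, 0, 0], 255]
    - [[0.0008, -0.0023, 0.016], [0, 0, 0], 255]
    - [[0, 0, 0.018], [0, 0, 0], 255]
    - [[0, 0, 0.018], [0, 0, 0], 255]
    - [[0, 0, 0.018], [0, 0, 0], 255]
    - [[0, 0, 0.018], [0, 0, 0], 255]
    - [[0, 0, 0.016], [0, 0, 0], 255]
    - [[0, 0, 0.01], [0, 0, 0], 255]
    - [[0, 0, 0], [0, 0, 0], 255]
    - [[0, 0, 0], [0, 0, 0], 255]
    - [[0, 0, 0], [0, 0, 0], 255]
    - [[0, 0, 0], [0, 0, 0], 255]

```text
time_s: 6.87
tcp_pos: [0.5261, -0.0347, 0.2654]
eef_rot: [-179.9, -0.0, -68.1]
contact_force: [0.4, 0.3, -1.9]
gripper_width: 0.0397
```

```bash
python3 - <<'E'
from h import *
go([.5255,-.0349,.2525],-68.3)
c=r.get_calibration("wrist"); im=r.capture("wrist")[:,:,::-1].copy(); w=cv2.resize(im[180:430,190:450],None,fx=1.5,fy=1.5)
s=r.capture("scene")[:,:,::-1]; s=cv2.resize(s[200:320,270:420],None,fx=2.6,fy=3.125)
cv2.imwrite("pics/w3.png",np.hstack([w,s]))
E
```

```text
tcp [ 0.5261 -0.0347  0.2654] [-1.7989e+02 -2.0000e-02 -6.8140e+01] F [ 0.37  0.32 -1.88] w 0.0397 t 6.8667
shift(tool) [-0.      0.0007  0.0129] turn [-0.11 -0.02  0.16]
```

View pics/w3.png

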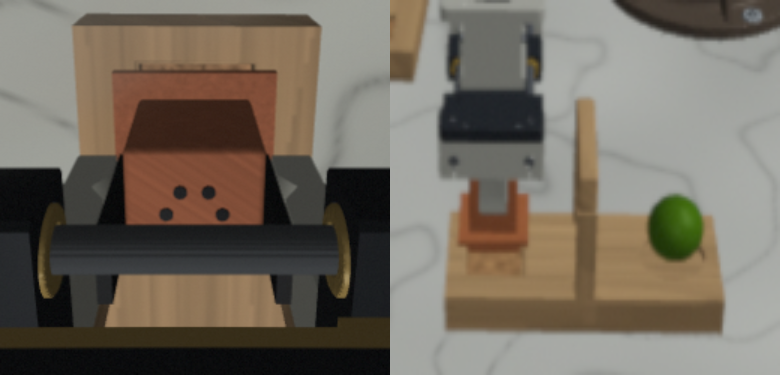

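```bash
python3 - <<'E'
from h import *
c=r.get_calibration("wrist"); s=r.get_state(); t=s["tcp_pos"]; T=Rn.from_euler("xyz",s["eef_rot"],degrees=True).inv()
f=lambda q:(np.array(q,float)+.5)/1.5-.5+[190,180]
for n,px,z in(("recess far (.024)",[(138,66),(255,66)],.03),("deck end(.040)",[(75,26),(320,26)],.03),("collar far(.029)",[(113,71),(275,71)],t[2]-.2225+.016),("top(.020)",[(124,151),(265,151)],t[2]-.2225+.062)):
    print(n,T.apply(plane(c,f(px),z)-t).round(4).tolist())
E
```

```text
recess far (.024) [[0.0227, -0.023, 0.2352], [0.0228, 0.025, 0.2352]]
deck end(.040) [[0.0393, -0.0477, 0.2353], [0.0393, 0.0505, 0.2351]]
collar far(.029) [[0.0284, -0.0289, 0.2066], [0.0285, 0.0289, 0.2065]]
top(.020) [[0.0177, -0.0197, 0.1605], [0.0177, 0.02, 0.1605]]
```

Call:
carry_out:
  plan:
    - [[-0.0004, 0.001, 0.002], [0, 0, 0], 255]
    - [[0, 0, 0.002], [0, 0, 0], 255]
    - [[0, 0, 0.002], [0, 0, 0], 255]
    - [[0, 0, 0.002], [0, 0, 0], 255]
    - [[0, 0, 0.002], [0, 0, 0], 255]
    - [[0, 0, 0.002], [0, 0, 0], 255]
    - [[0, 0, 0.002], [0, 0, 0], 255]
    - [[0, 0, 0.002], [0, 0, 0], 255]
    - [[0, 0, 0.001], [0, 0, 0], 255]
    - [[0, 0, 0], [0, 0, 0], 255]

```text
time_s: 7.8
tcp_pos: [0.5245, -0.0348, 0.2469]
eef_rot: [180.0, 0.0, -68.1]
contact_force: [0.8, -0.8, -1.1]
gripper_width: 0.0399
```

Call:
carry_out:
  plan:
    - [[0, 0, 0.001], [0, 0, 0], 255]
    - [[0, 0, 0.001], [0, 0, 0], 255]
    - [[0, 0, 0.001], [0, 0, 0], 255]
    - [[0, 0, 0], [0, 0, 0], 255]

```text
time_s: 8.13
tcp_pos: [0.5245, -0.0348, 0.2441]
eef_rot: [180.0, 0.0, -68.1]
contact_force: [0.1, -0.2, -0.6]
gripper_width: 0.0395
```

Call:
carry_out:
  plan:
    - [[0, 0, 0.001], [0, 0, 0], 255]
    - [[0, 0, 0.001], [0, 0, 0], 255]
    - [[0, 0, 0.001], [0, 0, 0], 255]
    - [[0, 0, 0], [0, 0, 0], 255]

```text
time_s: 8.47
tcp_pos: [0.5246, -0.0348, 0.2413]
eef_rot: [-180.0, -0.0, -68.1]
contact_force: [-0.2, 0.5, 0.3]
gripper_width: 0.0401
```

Call:
carry_out:
  plan:
    - [[0, 0, 0.001], [0, 0, 0], 255]
    - [[0, 0, 0.001], [0, 0, 0], 255]
    - [[0, 0, 0], [0, 0, 0], 255]

```text
time_s: 8.72
tcp_pos: [0.5246, -0.0347, 0.2392]
eef_rot: [-180.0, -0.0, -68.1]
contact_force: [-0.4, 0.2, 1.6]
gripper_width: 0.0396
```

```bash
python3 - <<'E'
from h import *
go([.5255,-.0349,.2405],-68.3)
im=r.capture("wrist")[:,:,::-1]; w=cv2.resize(im[180:430,190:450],None,fx=1.5,fy=1.5)
s=r.capture("scene")[:,:,::-1]; s=cv2.resize(s[200:320,270:420],None,fx=2.6,fy=3.125)
cv2.imwrite("pics/w4.png",np.hstack([w,s]))
E
```

```text
tcp [ 0.5246 -0.0347  0.2392] [-179.99   -0.    -68.14] F [-0.4   0.23  1.61] w 0.0396 t 8.7167
shift(tool) [ 0.0005 -0.0008 -0.0013] turn [-0.01 -0.    0.16]
```

View pics/w4.png

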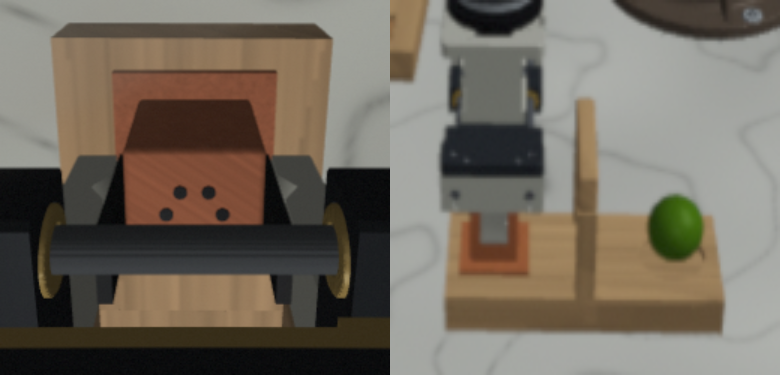

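The foot is in the recess and squarely aligned, with force starting to rise. I'll keep pressing.

Call:
carry_out:
  plan:
    - [[0, 0, 0.001], [0, 0, 0], 255]
    - [[0, 0, 0.001], [0, 0, 0], 255]
    - [[0, 0, 0], [0, 0, 0], 255]
    - [[0, 0, 0], [0, 0, 0], 255]
  grip_force: 40

```text
time_s: 9.15
tcp_pos: [0.5246, -0.0347, 0.2374]
eef_rot: [-180.0, -0.0, -68.1]
contact_force: [-1.7, 1.5, 3.4]
gripper_width: 0.0397
```

Call:
carry_out:
  plan:
    - [[0, 0, 0.001], [0, 0, 0], 255]
    - [[0, 0, 0.001], [0, 0, 0], 255]
    - [[0, 0, 0], [0, 0, 0], 255]
    - [[0, 0, 0], [0, 0, 0], 255]

```text
time_s: 9.48
tcp_pos: [0.5245, -0.0347, 0.2373]
eef_rot: [-180.0, -0.0, -68.1]
contact_force: [-9.2, 2.6, 25.7]
gripper_width: 0.0399
```

Call:
carry_out:
  plan:
    - [[0, 0, 0.001], [0, 0, 0], 255]
    - [[0, 0, 0.001], [0, 0, 0], 255]
    - [[0, 0, 0], [0, 0, 0], 255]
    - [[0, 0, 0], [0, 0, 0], 255]

```text
time_s: 9.82
tcp_pos: [0.5244, -0.0347, 0.2372]
eef_rot: [-179.9, -0.1, -68.1]
contact_force: [-16.6, 5.4, 46.3]
gripper_width: 0.0395
```

Hard stop at 0.2373, so the collar is on the deck. I'll unload, release, and lift clear.

Call:
carry_out:
  plan:
    - [[0, 0, -0.002], [0, 0, 0], 255]
    - [[0, 0, -0.0017], [0, 0, 0], 255]
    - [[0, 0, 0], [0, 0, 0], 255]
    - [[0, 0, 0], [0, 0, 0], 0]
    - [[0, 0, 0], [0, 0, 0], 0]
    - [[0, 0, 0], [0, 0, 0], 0]
    - [[0, 0, 0], [0, 0, 0], 0]
    - [[0, 0, 0], [0, 0, 0], 0]
    - [[0, 0, 0], [0, 0, 0], 0]
    - [[0, 0, 0], [0, 0, 0], 0]

```text
time_s: 10.65
tcp_pos: [0.5245, -0.0348, 0.2368]
eef_rot: [180.0, 0.0, -68.1]
contact_force: [0.8, -0.4, 0.4]
gripper_width: 0.0811
```

Call:
carry_out:
  plan:
    - [[0, 0, -0.02], [0, 0, 0], 0]
    - [[0, 0, -0.025], [0, 0, 0], 0]
    - [[0, 0, -0.025], [0, 0, 0], 0]
    - [[0, 0, -0.025], [0, 0, 0], 0]
    - [[0, 0, -0.025], [0, 0, 0], 0]
    - [[0, 0, -0.025], [0, 0, 0], 0]
    - [[0, 0, -0.025], [0, 0, 0], 0]
    - [[0, 0, 0], [0, 0, 0], 0]
    - [[0, 0, 0], [0, 0, 0], 0]

```text
time_s: 11.4
tcp_pos: [0.5247, -0.0347, 0.4085]
eef_rot: [-179.8, -0.0, -68.1]
contact_force: [-0.2, -0.5, -0.8]
gripper_width: 0.0873
```

```bash
python3 - <<'E'
from h import *
go([.4976,.0347,.40],-158.1)
c=r.get_calibration("wrist"); np.save("cw5.npy",c,allow_pickle=True)
im=r.capture("wrist")[:,:,::-1]; w=cv2.resize(im[140:460,140:500],None,fx=1.2,fy=1.2)
s=r.capture("scene")[:,:,::-1]; s=cv2.resize(s[230:310,280:410],None,fx=2.8,fy=4.8)
cv2.imwrite("pics/w5.png",np.hstack([w,s]))
E
```

```text
tcp [ 0.5247 -0.0347  0.4085] [-1.798e+02 -2.000e-02 -6.814e+01] F [-0.24 -0.47 -0.77] w 0.0873 t 11.4
shift(tool) [-0.0745 -0.0007  0.0085] turn [-0.17  0.14 89.96]
```

View pics/w5.png

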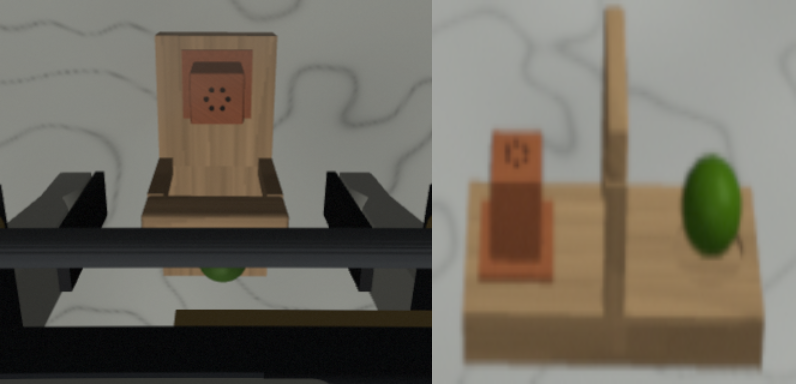

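```bash
python3 - <<'E'
from h import *
print(r.get_state()["joints"].round(1)); go([.4966,.0348,.40],-158.14)
E
```

```text
[ 17.6   6.4 -17.9  -0.  -65.8   4.3]
tcp [ 0.5242 -0.0348  0.4063] [ 1.7996e+02  3.0000e-02 -6.8160e+01] F [-0.16 -0.7   0.02] w 0.0879 t 11.5
shift(tool) [-0.0749 -0.0003  0.0063] turn [ 5.000e-02 -1.000e-02  8.998e+01]
```

Call:
carry_out:
  plan:
    - [[-0.025, -0.0001, 0.002], [0, 0, 0], 0]
    - [[-0.025, -0.0001, 0.002], [0, 0, 0], 0]
    - [[-0.0249, -0.0001, 0.002], [0, 0, 0], 0]
    - [[0, 0, 0], [0, 0, -7], 0]
    - [[0, 0, 0], [0, 0, -7], 0]
    - [[0, 0, 0], [0, 0, -7], 0]
    - [[0, 0, 0], [0, 0, -7], 0]
    - [[0, 0, 0], [0, 0, -7], 0]
    - [[0, 0, 0], [0, 0, -7], 0]
    - [[0, 0, 0], [0, 0, -7], 0]
    - [[0, 0, 0], [0, 0, -7], 0]
    - [[0, 0, 0], [0, 0, -7], 0]

```text
time_s: 12.5
tcp_pos: [0.4966, 0.0348, 0.3995]
eef_rot: [179.9, 0.1, -4.8]
contact_force: [0.3, 0.3, 0.1]
gripper_width: 0.0876
```

Call:
carry_out:
  plan:
    - [[0, 0, 0], [0, 0, -7], 0]
    - [[0, 0, 0], [0, 0, -7], 0]
    - [[0, 0, 0], [0, 0, -7], 0]
    - [[0, 0, 0], [0, 0, -6], 0]
    - [[0, 0, 0], [0, 0, 0], 0]
    - [[0, 0, 0], [0, 0, 0], 0]
    - [[0, 0, 0], [0, 0, 0], 0]

```text
time_s: 13.08
tcp_pos: [0.4968, 0.0348, 0.4003]
eef_rot: [-180.0, 0.1, 21.6]
contact_force: [1.2, 0.4, -0.6]
gripper_width: 0.0875
```

```bash
python3 - <<'E'
from h import *
go([.4966,.0348,.274],21.86)
c=r.get_calibration("wrist"); np.save("cw6.npy",c,allow_pickle=True)
im=r.capture("wrist")[:,:,::-1]; cv2.imwrite("pics/w6.png",im)
E
```

```text
tcp [0.4968 0.0348 0.4003] [-1.800e+02  7.000e-02  2.165e+01] F [ 1.22  0.39 -0.6 ] w 0.0875 t 13.0833
shift(tool) [-1.000e-04 -1.000e-04  1.263e-01] turn [-0.    0.07 -0.21]
```

View pics/w6.png

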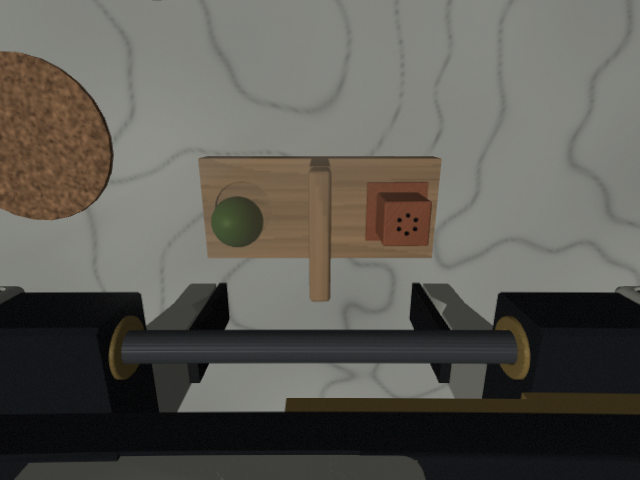

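The pot is home. The rail is centred between the fingers (col 319) and the lime is in its pocket at (237,222). I'll lower and grip.

Call:
carry_out:
  plan:
    - [[-0.0001, -0.0001, 0.014], [0, 0, -0.2], 0]
    - [[0, 0, 0.016], [0, 0, 0], 0]
    - [[0, 0, 0.016], [0, 0, 0], 0]
    - [[0, 0, 0.016], [0, 0, 0], 0]
    - [[0, 0, 0.016], [0, 0, 0], 0]
    - [[0, 0, 0.016], [0, 0, 0], 0]
    - [[0, 0, 0.014], [0, 0, 0], 0]
    - [[0, 0, 0.01], [0, 0, 0], 0]
    - [[0, 0, 0.007], [0, 0, 0], 0]
    - [[0, 0, 0], [0, 0, 0], 0]
    - [[0, 0, 0], [0, 0, 0], 0]
    - [[0, 0, 0], [0, 0, 0], 150]
  grip_force: 15

```text
time_s: 14.13
tcp_pos: [0.4972, 0.035, 0.2766]
eef_rot: [180.0, -0.1, 22.1]
contact_force: [0.5, -0.5, 0.2]
gripper_width: 0.0849
```

Call:
carry_out:
  plan:
    - [[0, 0, 0], [0, 0, 0], 180]
    - [[0, 0, 0], [0, 0, 0], 180]
    - [[0, 0, 0], [0, 0, 0], 180]
    - [[0, 0, 0], [0, 0, 0], 180]
    - [[0, 0, 0], [0, 0, 0], 180]
    - [[0, 0, 0], [0, 0, 0], 180]
    - [[0, 0, 0], [0, 0, 0], 180]
    - [[0, 0, 0], [0, 0, 0], 180]
    - [[0, 0, 0], [0, 0, 0], 190]
    - [[0, 0, 0], [0, 0, 0], 200]
    - [[0, 0, 0], [0, 0, 0], 210]
    - [[0, 0, 0], [0, 0, 0], 220]

```text
time_s: 15.13
tcp_pos: [0.4968, 0.0349, 0.2759]
eef_rot: [180.0, 0.0, 22.0]
contact_force: [1.0, 0.2, -0.0]
gripper_width: 0.016
```

Call:
carry_out:
  plan:
    - [[0, 0, 0], [0, 0, 0], 255]
    - [[0, 0, 0], [0, 0, 0], 255]
    - [[0, 0, 0], [0, 0, 0], 255]
    - [[0, 0, 0], [0, 0, 0], 255]
    - [[0, 0, 0], [0, 0, 0], 255]
    - [[0, 0, 0], [0, 0, 0], 255]
    - [[0, 0, 0], [0, 0, 0], 255]
    - [[0, 0, 0], [0, 0, 0], 255]
  grip_force: 50

```text
time_s: 15.8
tcp_pos: [0.4968, 0.0349, 0.2759]
eef_rot: [180.0, 0.0, 22.1]
contact_force: [1.1, -1.3, -0.8]
gripper_width: 0.016
```

Gripped at 16 mm. Lift gently by 0.10 m.

Call:
carry_out:
  plan:
    - [[0, 0, -0.001], [0, 0, 0], 255]
    - [[0, 0, -0.002], [0, 0, 0], 255]
    - [[0, 0, -0.003], [0, 0, 0], 255]
    - [[0, 0, -0.004], [0, 0, 0], 255]
    - [[0, 0, -0.005], [0, 0, 0], 255]
    - [[0, 0, -0.005], [0, 0, 0], 255]
    - [[0, 0, -0.005], [0, 0, 0], 255]
    - [[0, 0, -0.005], [0, 0, 0], 255]
    - [[0, 0, -0.005], [0, 0, 0], 255]
    - [[0, 0, -0.005], [0, 0, 0], 255]
    - [[0, 0, -0.005], [0, 0, 0], 255]
    - [[0, 0, -0.005], [0, 0, 0], 255]

```text
time_s: 16.8
tcp_pos: [0.4968, 0.0349, 0.3265]
eef_rot: [-180.0, -0.0, 22.1]
contact_force: [0.1, -0.2, -5.5]
gripper_width: 0.016
```

Call:
carry_out:
  plan:
    - [[0, 0, -0.005], [0, 0, 0], 255]
    - [[0, 0, -0.006], [0, 0, 0], 255]
    - [[0, 0, -0.006], [0, 0, 0], 255]
    - [[0, 0, -0.006], [0, 0, 0], 255]
    - [[0, 0, -0.006], [0, 0, 0], 255]
    - [[0, 0, -0.006], [0, 0, 0], 255]
    - [[0, 0, -0.005], [0, 0, 0], 255]
    - [[0, 0, -0.004], [0, 0, 0], 255]
    - [[0, 0, -0.003], [0, 0, 0], 255]
    - [[0, 0, -0.002], [0, 0, 0], 255]
    - [[0, 0, -0.001], [0, 0, 0], 255]
    - [[0, 0, 0], [0, 0, 0], 255]

```text
time_s: 17.8
tcp_pos: [0.4968, 0.0349, 0.376]
eef_rot: [-180.0, 0.0, 22.1]
contact_force: [-0.1, 0.0, -4.8]
gripper_width: 0.0159
```

```bash
python3 - <<'E'
from h import *
go([.4463,.3261,.376],22.0); print(r.get_state()["moment"])
s=r.capture("scene")[:,:,::-1]; s=cv2.resize(s[130:340,200:480],None,fx=2.5,fy=2.5)
cv2.imwrite("pics/s7.png",s)
E
```

```text
tcp [0.4968 0.0349 0.376 ] [-180.      0.     22.06] F [-0.09  0.   -4.79] w 0.0159 t 17.8
shift(tool) [ 0.0626 -0.2888  0.    ] turn [-0.    0.    0.06]
[-0.05732877  0.16644641  0.03000513]
```

View pics/s7.png

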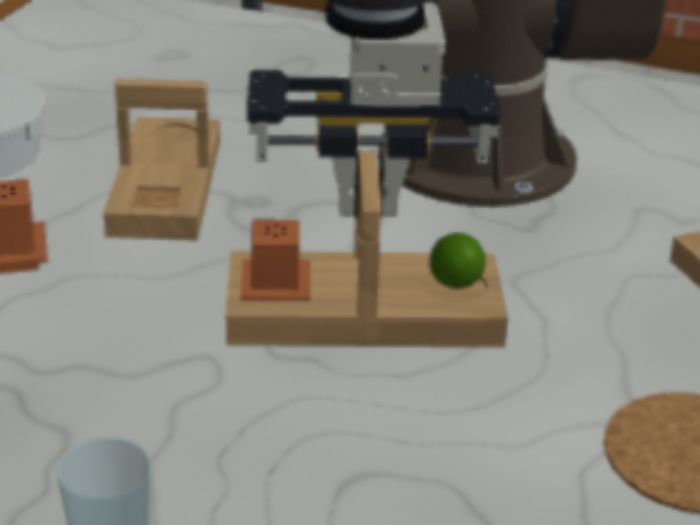

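Level, lime in place, pot home. Now a gentle carry to the mat.

Call:
carry_out:
  plan:
    - [[0.0004, -0.002, 0], [0, 0, 0], 255]
    - [[0.0009, -0.004, 0], [0, 0, 0], 255]
    - [[0.0013, -0.006, 0], [0, 0, 0], 255]
    - [[0.0017, -0.008, 0], [0, 0, 0], 255]
    - [[0.00217, -0.01, 0], [0, 0, 0], 255]
    - [[0.00217, -0.01, 0], [0, 0, 0], 255]
    - [[0.00217, -0.01, 0], [0, 0, 0], 255]
    - [[0.00217, -0.01, 0], [0, 0, 0], 255]
    - [[0.00217, -0.01, 0], [0, 0, 0], 255]
    - [[0.00217, -0.01, 0], [0, 0, 0], 255]
    - [[0.00217, -0.01, 0], [0, 0, 0], 255]
    - [[0.00217, -0.01, 0], [0, 0, 0], 255]

```text
time_s: 18.85
tcp_pos: [0.4791, 0.1368, 0.376]
eef_rot: [-180.0, -0.0, 22.1]
contact_force: [0.3, -0.3, -4.4]
gripper_width: 0.0158
```

Call:
carry_out:
  plan:
    - [[0.00217, -0.01, 0], [0, 0, 0], 255]
    - [[0.00217, -0.01, 0], [0, 0, 0], 255]
    - [[0.00217, -0.01, 0], [0, 0, 0], 255]
    - [[0.00217, -0.01, 0], [0, 0, 0], 255]
    - [[0.00217, -0.01, 0], [0, 0, 0], 255]
    - [[0.00217, -0.01, 0], [0, 0, 0], 255]
    - [[0.00217, -0.01, 0], [0, 0, 0], 255]
    - [[0.00217, -0.01, 0], [0, 0, 0], 255]
    - [[0.00217, -0.01, 0], [0, 0, 0], 255]
    - [[0.00217, -0.01, 0], [0, 0, 0], 255]
    - [[0.00217, -0.01, 0], [0, 0, 0], 255]
    - [[0.00217, -0.01, 0], [0, 0, 0], 255]

```text
time_s: 19.85
tcp_pos: [0.4582, 0.2577, 0.376]
eef_rot: [180.0, 0.0, 22.1]
contact_force: [0.1, -0.9, -4.6]
gripper_width: 0.0162
```

Call:
carry_out:
  plan:
    - [[0.00217, -0.01, 0], [0, 0, 0], 255]
    - [[0.00217, -0.01, 0], [0, 0, 0], 255]
    - [[0.00217, -0.01, 0], [0, 0, 0], 255]
    - [[0.00217, -0.01, 0], [0, 0, 0], 255]
    - [[0.00217, -0.009, 0], [0, 0, 0], 255]
    - [[0.0017, -0.008, 0], [0, 0, 0], 255]
    - [[0.0013, -0.006, 0], [0, 0, 0], 255]
    - [[0.0009, -0.004, 0], [0, 0, 0], 255]
    - [[0.0004, -0.002, 0], [0, 0, 0], 255]
    - [[0, 0, 0], [0, 0, 0], 255]
    - [[0, 0, 0], [0, 0, 0], 255]
    - [[0, 0, 0], [0, 0, 0], 255]

```text
time_s: 20.85
tcp_pos: [0.4466, 0.326, 0.376]
eef_rot: [180.0, 0.0, 22.0]
contact_force: [0.1, 0.3, -5.0]
gripper_width: 0.016
```

Call:
carry_out:
  plan:
    - [[0, 0, 0], [0, 0, 0], 255]
    - [[0, 0, 0], [0, 0, 0], 255]
    - [[0, 0, 0], [0, 0, 0], 255]
    - [[0, 0, 0], [0, 0, 0], 255]
    - [[0, 0, 0], [0, 0, 0], 255]
    - [[0, 0, 0], [0, 0, 0], 255]
    - [[0, 0, 0], [0, 0, 0], 255]
    - [[0, 0, 0], [0, 0, 0], 255]
    - [[0, 0, 0], [0, 0, 0], 255]
    - [[0, 0, 0], [0, 0, 0], 255]
    - [[0, 0, 0], [0, 0, 0], 255]
    - [[0, 0, 0], [0, 0, 0], 255]

```text
time_s: 21.85
tcp_pos: [0.4465, 0.3264, 0.376]
eef_rot: [180.0, -0.0, 22.1]
contact_force: [0.6, -0.4, -4.2]
gripper_width: 0.0161
```

```bash
python3 - <<'E'
from h import *
go([.4463,.3261,.376],22.0)
s=r.capture("scene")[:,:,::-1]; t=r.capture("top")[:,:,::-1]
cv2.imwrite("pics/s8.png",np.hstack([cv2.resize(s[120:370,310:560],None,fx=1.6,fy=1.6),cv2.resize(t[130:380,90:340],None,fx=1.6,fy=1.6)]))
E
```

```text
tcp [0.4465 0.3264 0.376 ] [180.    -0.    22.06] F [ 0.63 -0.42 -4.21] w 0.0161 t 21.85
shift(tool) [-0.0003  0.0002 -0.    ] turn [ 0.   -0.    0.06]
```

View pics/s8.png

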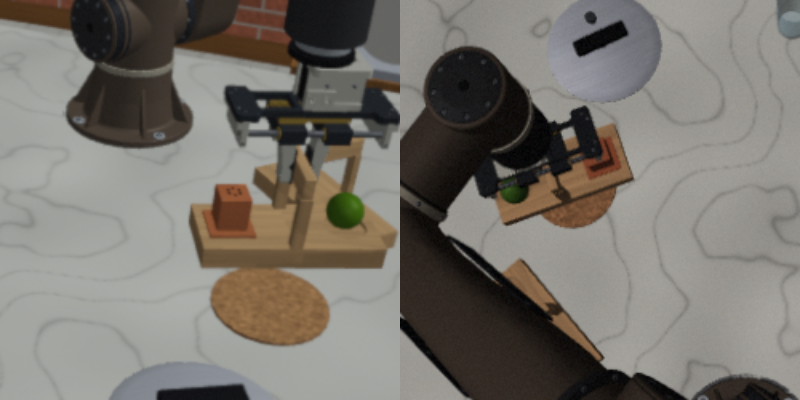

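The caddy is over the mat and level, with the lime in its pocket, the pot home and the lid undisturbed. Handing in.

```bash
python3 -c "
from plant import r
print(r.close_job()); print(r.get_state()['time_s'])"
```

```text
the job is handed in; nothing more can be done
None
the job is handed in; nothing more can be done
```

The job is done and handed in at about 22 s of the 72 s allowed. No verdict was reported.

- **Pot:** I gripped the smaller salt pot, lowered it into the recess of the farthest caddy (the one with the lime) and pressed to a hard stop of about 46 N. Then I unloaded the force and let go. The pictures afterwards show the collar flat on the deck and square to it.
- **Caddy:** I gripped the rail at 50 N and the fingers closed to 16.0 mm, the rail's thickness. I lifted it 100 mm and carried it slowly (about 0.12 m/s).
- **Final checks:** the tool stood about 0.4 mm from the mat centre I measured, with the underside about 100 mm above the slab and no tilt at the wrist. The last picture shows the lime in its pocket, the pot still seated and the lid in its place. The colander was outside the last views and only part of the tumbler was in them, but the arm never went near either.

Two things disagreed along the way:

- **Grip on the pot:** the fingers were still closing when the lift began, so the pot hung about 18 mm lower in the jaws than planned. I allowed for this when placing it.
- **Recess position:** the caddy-corner estimate from the overhead camera differed from the wrist camera by about 4 mm. I used the wrist view, which agreed with the overhead sighting of the recess's cork bed to about 1.5 mm.

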